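# Seat the photo turntable's platter on its drive pin

### The arm

A 6-joint arm with a two-finger parallel gripper is mounted at the origin on the work surface. World frame = base frame: x ahead of the robot, y to its left, z up, the work surface at z = 0. Lengths are in mm, angles in rad, forces in N, time in s.
With the tool pointing down it reaches from about 325 to 875 mm from the base axis. Payload 4.4 kg.
Tool frame: the origin (TCP) lies on the centre line of the jaws, within the pads' length; the fingertips stand ahead of it and the grasp point (between the pads) lies 6 mm ahead of it (ctrl.tcp_to_tips is the z of the fingertips in the tool frame, in mm); z points along the fingers, y is the line along which they close (so a half turn about z gives the same grasp; the last joint's range is limited). The gripper opens to 85 mm and grips with 20 to 120 N. Pads are 22 mm wide; open, the fingers measure 114 mm over their backs; the gripper's body (76 mm by 85 mm) begins 54 mm behind the grasp point. The pads swing forward as they close: fully open they stand 13 mm farther back than shut.
Start: joints at [1.115, 0.207, 1.542, -0, 1.393, -0.15], TCP at [173.117, 548.323, 235.682] pointing down, gripper open.
Joint ranges: [-2.73, 2.73], [-0.86, 2.22], [0.23, 2.46], [-1.11, 4.25], [0.08, 2.63], [-2.82, 2.82]. Speed limits (rad/s): [2.79, 2.79, 3.14, 3.14, 3.14, 3.14].

### API

Orientations are given as a 3x3 rotation matrix whose columns are the frame's x, y, z axes.
In Python, from plant import ctrl, sensors, optics gives the robot as it stands. Calls block until the motion is done:
- ctrl.move_ptp(position, orientation): joint-space move of the TCP to a pose.
- ctrl.move_l(position, rot=None, vel=150, threshold=None): straight line of the TCP; rot=None keeps the orientation; vel is the mean speed in mm/s. With threshold (N) it stops when the force on the tool has changed by that much, and returns True; else False.
- ctrl.set_joints(angles): joint-space move.
- ctrl.gripper_to(opening, force=None): finger opening in mm; force is the grip in N (None keeps the last); returns when the fingers have stopped.
- ctrl.hold(seconds).
- ctrl.solve_ik(position, orientation): joint angles nearest the present ones, or None.
- sensors.read_state(): the state.
- optics.grab_frame(name): name is "scene" or "top" or "wrist"; returns (picture, depth): 480x640x3 uint8, red, green, blue; 480x640 float32, mm along the optical axis (not along the pixel's ray), 0 where there is no reading.
- optics.camera_params(name): a dict with "mtx" (3x3 intrinsics, pixels), "R" (3x3) and "t" (3): a world point X has camera coordinates R X + t; the wrist camera has in their place "T_tool_cam" (4x4, takes a point from camera to tool coordinates, whose origin is the TCP and whose axes are the flange's). Camera axes: x right, y down, z forward; pixel columns grow to the right and rows downward; lengths in mm; the calibration is good to about 2 mm. The wrist camera is an equidistant fisheye: a pixel r from the principal point sees the ray r / f radians off the axis. A picture is of the moment at which its call begins: read the wrist's pose just before it. camera_params takes no time and is no camera call.
A pose or a line that the arm cannot do raises ctrl.MotionError and nothing moves.
- ctrl.finish_job(): hands the job in; it is judged then, once.
The state is a dict: "t": time; "q": joint angles; "qvel": joint speeds; "tau": joint torques, N m; "eef_pos": TCP position; "eef_rot": TCP orientation; "force": force on the tool from outside, world axes, zero at the start; "wrist_torque": the same for the moment, N m; "grip_width": finger opening in mm; "grasp_force": force on a finger pad.
Only numpy, scipy, OpenCV 4.12 (cv2) and the standard library are available. Lean on these libraries where they do the work, as an engineer would, in place of code of your own. Each camera call takes 0.05 s, during which the arm holds its last target. There are 200 camera calls.

### The job

Get the photo turntable ready for shooting: the white platter sits proud because its rim notch is not over the drive pin. With the fingertips only, nudge the platter round by the post on it until the notch is over the pin, then press the platter straight down until it is fully home, and take the hand away. Do not lift or tip the platter, and leave everything else where it stands.

Things in the scene. Friction and masses are not known exactly. Their poses are not given: they have to be found in the camera images.
- turntable: fixed base of the turntable: black square plate 220 x 220 x 12 mm, top at z = 12 mm. Origin: centre of its underside, on the turning axis; z up, x towards the drive pin. A steel spindle (20 mm) on the axis guides the platter's hub (18 mm long) with 1 mm play. A black lug, 34 x 26 mm, 14 mm high, at the middle of the +x side carries the drive pin.
- drive_pin (a point): top of the fixed upright steel drive pin, 14 mm diameter with a chamfered top (9 mm flat, chamfer 3 mm high), 88 mm from the turning axis, top at z = 42 mm. It stands half under the platter's rim, half outside it. The unseated platter clears it by 2 mm; pressed down anywhere but at the notch, the platter lands on it and stops high and askew.
- platter: loose white round platter, 180 mm diameter, 10 mm thick, about 0.5 kg, lying level on six rubber pads that let it turn either way with light friction and stay where it is left. Origin: centre of its flat underside (z = 44 mm at the start, 32 mm home); z up, x towards the notch.
- notch (a point): middle of the platter's only rim notch, at top-face height, 88 mm from the platter's centre. The notch is 20 mm wide with parallel sides, open outwards, reaching in to 76 mm from the centre, through the full thickness: 3 mm play either side of the pin.
- post_top (a point): centre of the top of the upright aluminium finger post on the platter: 20 mm diameter, 24 mm high above the top face, 58 mm from the centre, exactly opposite the notch.
- platter_top (a point): centre of the platter's flat top face, the place to press: z = 54 mm at the start, 42 mm (level with the pin's top) when home. The pads carry the platter without sinking; with the notch over the pin a push of about 4 to 8 N sinks it 12 mm to a firm stop, and it stays down.
- scale_cube: plain wooden photo scale cube, 22 mm, standing on the turntable base's bare corner (base frame +x +y). Origin: centre of its underside. Bystander.
- lens_cap: flat black lens cap, 68 mm diameter, 10 mm high, on the table beside the turntable. Origin: centre of its underside. Bystander.
- scale_bar: flat white scale bar with black squares, 150 x 22 x 8 mm, lying beside the turntable, long side along its x. Origin: centre of its underside. Bystander.
- brush: hand brush lying along its x beside the turntable. Origin: its underside, between handle and bristles. Bystander.
- water: clear water bottle, 62 mm diameter, 190 mm high. Origin: centre of its underside. Bystander.
- beaker: terracotta beaker, 72 mm across the rim, 75 mm high. Origin: centre of its underside. Bystander.
Not all that is in view belongs to the job. Of the things like the platter, leave any that is blue or orange; of the rest the larger one is meant.

How it is judged:
By the outcome, as a careful person would: the job done as asked, in the order asked, and still so for the second after the job is handed in, with the robot touching nothing.
It also fails if it takes over 53 s, if anything falls off the work surface, if the arm or the gripper's body presses on something with over 40 N, if the wrist force passes 120 N, or if a joint passes its speed limit or range.

## Working session

There is one attempt and no reset: what is moved stays moved. The work goes in short steps, each a Python script; the robot and the scene stay as the last script left them, time stands still between calls to the robot, and variables do not carry over. Pictures are saved under pics/ and viewed, at most 10 in all, crops included, and the job is handed in when it is done.

```bash
mkdir -p pics; ls; python3 - <<'E'
from plant import ctrl,sensors,optics
import cv2,numpy as np
for n in("top","scene"):
    p,d=optics.grab_frame(n); cv2.imwrite(f"pics/{n}0.png",p[:,:,::-1]); np.save(f"{n}0.npy",d); np.save(f"{n}0p.npy",p)
    print(n,optics.camera_params(n))
print(ctrl.tcp_to_tips,sensors.read_state())
E
```

```text
pics
top {'mtx': array([[618.50794783,   0.        , 318.41731929],
       [  0.        , 618.50794783, 233.89365891],
       [  0.        ,   0.        ,   1.        ]]), 'R': array([[-0.01486649, -0.99988656, -0.0024203 ],
       [-0.99611384,  0.01502046, -0.08678481],
       [ 0.08681132,  0.00112071, -0.99622414]]), 't': array([ -98.37352253,  554.48560046, 1647.65388038])}
scene {'mtx': array([[610.49948715,   0.        , 336.21986191],
       [  0.        , 610.49948715, 239.41581534],
       [  0.        ,   0.        ,   1.        ]]), 'R': array([[ 0.41337168,  0.91035949, -0.01922095],
       [ 0.48817878, -0.23938988, -0.8392699 ],
       [-0.76863862,  0.33754715, -0.54337518]]), 't': array([-153.19732657, -208.21394538, 1807.98611385])}
25.0 {'t': 0.1, 'q': array([ 1.11451979e+00,  2.07380367e-01,  1.54284896e+00, -2.71861586e-06,
        1.39350799e+00, -1.50494894e-01]), 'qvel': array([-8.34024631e-05, -3.98560737e-03, -2.50046726e-03,  1.46216262e-03,
        3.42555388e-04, -7.34248407e-04]), 'tau': array([-4.07416865e-04, -3.84093726e+01, -2.92550558e+01, -2.67626338e-04,
        4.77659691e-03, -2.42765338e-05]), 'eef_pos': array([172.79649381, 547.69345828, 234.59803187]), 'eef_rot': array([[-9.53611934e-01,  3.01037193e-01, -9.42555041e-04],
       [ 3.01038499e-01,  9.53610041e-01, -1.92644213e-03],
       [ 3.18899220e-04, -2.12082356e-03, -9.99997700e-01]]), 'force': array([ 0.29456307, -0.14333516, -0.81061755]), 'wrist_torque': array([ 0.01769764, -0.05314113, -0.0235027 ]), 'grasp_force': 0.0, 'grip_width': 85.5747695817624}
```

View pics/top0.png

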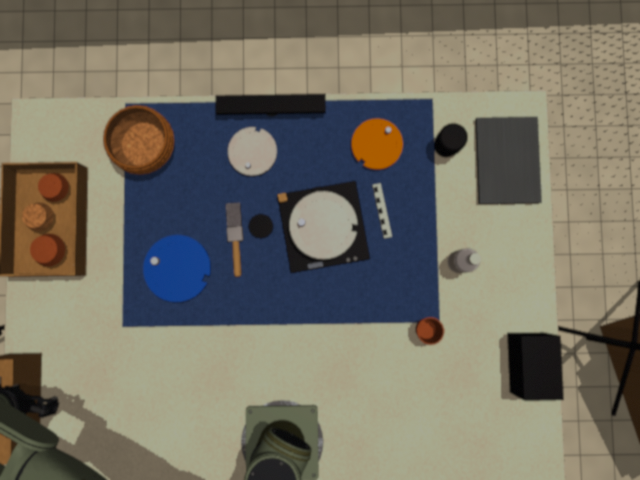

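View pics/scene0.png

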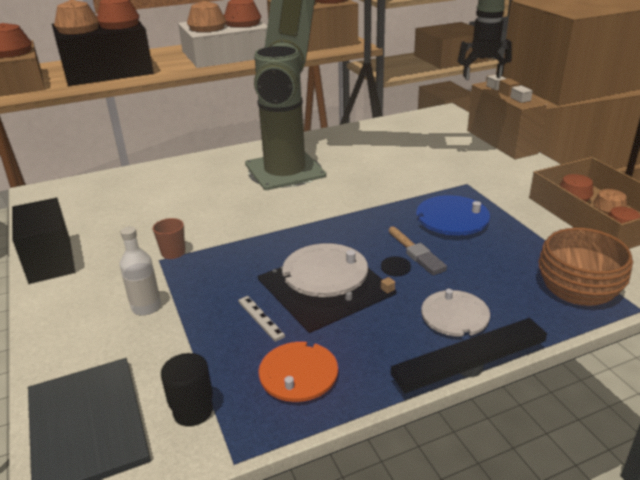

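```bash
cat > h.py <<'E'
import numpy as np,cv2
from plant import ctrl,sensors,optics
def unproj(n,u,v,z):
    c=optics.camera_params(n);K,R,t=c["mtx"],c["R"],c["t"]
    r=R.T@np.linalg.solve(K,[u,v,1.]);o=-R.T@t
    return o+r*(z-o[2])/r[2]
def proj(n,X):
    c=optics.camera_params(n);p=c["mtx"]@(c["R"]@np.asarray(X,float)+c["t"]);return p[:2]/p[2]
E
python3 - <<'E'
from h import *
p=np.load("top0p.npy")
cv2.imwrite("pics/c0.png",cv2.resize(p[170:290,265:425,::-1],(800,600),interpolation=cv2.INTER_CUBIC))
g=p.astype(int);m=((g.min(2)>140)).astype(np.uint8)
n,l,s,c=cv2.connectedComponentsWithStats(m)
i=l[225,330];print(s[i],c[i])
mm=(l==i).astype(np.uint8)
cn=max(cv2.findContours(mm,0,1)[0],key=cv2.contourArea)[:,0].astype(float)
W=np.array([unproj("top",u,v,54)[:2] for u,v in cn])
from scipy.optimize import least_squares
f=least_squares(lambda q:np.hypot(*(W-q[:2]).T)-q[2],[*W.mean(0),90],loss="soft_l1",f_scale=2)
print("platter",f.x)
for u,v in((301.5,223),(355,228)): print(unproj("top",u,v,78 if u<310 else 54))
E
```

```text
[ 291  193   65   64 3208] [322.93173317 224.63185786]
platter [ 575.16804921 -119.00339306   84.88483733]
[577.54989312 -62.84518848  78.        ]
[ 564.58038487 -204.07743126   54.        ]
```

View pics/c0.png

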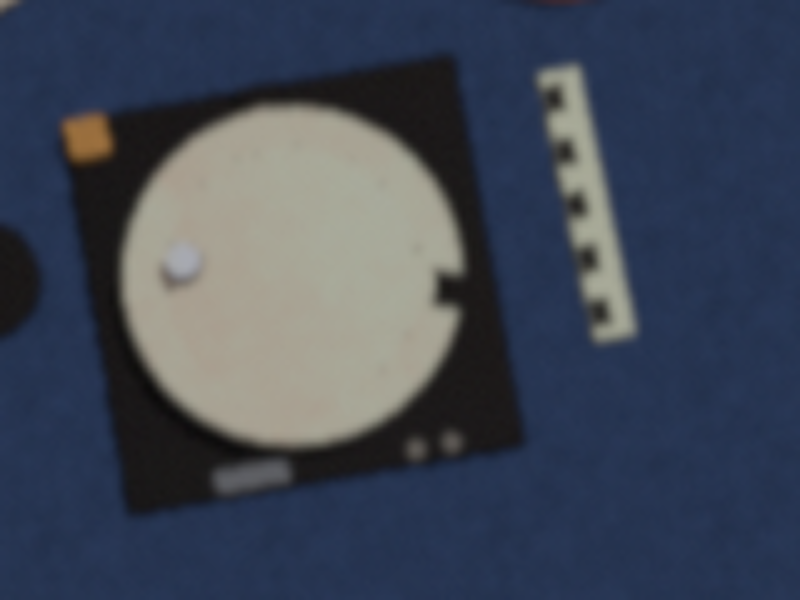

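The white platter on the black base (top px 323,225) is the one meant. The white disc at (252,151) is smaller, and the others are blue (177,268) and orange (377,143). In the crop the post is at (182,262), the notch at (450,290) and the cube at (87,137), so the base's +x side is the upper one and the platter must turn CCW.

```bash
python3 - <<'E'
from h import *
P=lambda u,v,z:unproj("top",265+(u+.5)/5-.5,170+(v+.5)/5-.5,z)
C=np.array([P(62,112,12),P(455,57,12),P(523,442,12),P(128,513,12)])[:,:2]
print(C.mean(0),[np.linalg.norm(C[i]-C[i-1]) for i in range(4)])
d=(C[0]+C[1]-C[2]-C[3]);print("yaw",np.degrees(np.arctan2(d[1],d[0])))
d=(C[0]+C[3]-C[1]-C[2]);print("yaw y",np.degrees(np.arctan2(d[1],d[0]))-90)
print("post",P(182,260,78),"notch",P(450,290,54),"pin scene",unproj("scene",348,293,42))
print(optics.camera_params("wrist"))
def R(yaw):
    y=np.array([np.cos(yaw),np.sin(yaw),0]);z=np.array([0,0,-1.]);return np.column_stack([np.cross(y,z),y,z])
for ph in (85,110,135,160,190):
  for k in (90,-90):
    a=np.radians(ph);print(ph,k,np.round(ctrl.solve_ik([574+58*np.cos(a),-119+58*np.sin(a),85],R(a+np.radians(k))),2))
E
```

```text
[ 576.55725343 -119.45364373] [np.float64(222.40271520980374), np.float64(217.5256975252751), np.float64(214.24364992953687), np.float64(217.57461035452832)]
yaw 8.746396754775871
yaw y 8.250277984468042
post [581.25662921 -61.58143378  78.        ] notch [ 565.66352057 -203.03665958   54.        ] pin scene [ 667.90282011 -107.92455468   42.        ]
{'mtx': array([[371.64829954,   0.        , 325.29791639],
       [  0.        , 371.64829954, 235.88253132],
       [  0.        ,   0.        ,   1.        ]]), 'T_tool_cam': array([[ 5.29563377e-04, -9.62327954e-01, -2.71890840e-01,
         6.90479096e+01],
       [ 9.99999753e-01,  6.35536069e-04, -3.01705196e-04,
        -8.17079516e-01],
       [ 4.63135780e-04, -2.71890613e-01,  9.62328052e-01,
        -1.38030935e+02],
       [ 0.00000000e+00,  0.00000000e+00,  0.00000000e+00,
         1.00000000e+00]])}Traceback (most recent call last):
  File "<stdin>", line 13, in <module>
    return _wrapfunc(a, 'round', decimals=decimals, out=out)
    return _wrapit(obj, method, *args, **kwds)
    result = getattr(arr, method)(*args, **kwds)
TypeError: unsupported operand type(s) for *: 'NoneType' and 'float'
```

```bash
cat >> h.py <<'E'
def R(deg):
    """tool down, tool y at heading deg"""
    a=np.radians(deg);y=np.array([np.cos(a),np.sin(a),0]);z=np.array([0,0,-1.]);return np.column_stack([np.cross(y,z),y,z])
def wproj(X,s,c=None):
    c=optics.camera_params("wrist");T=c["T_tool_cam"];K=c["mtx"]
    p=s["eef_rot"].T@(np.asarray(X,float)-s["eef_pos"]);p=T[:3,:3].T@(p-T[:3,3])
    th=np.arctan2(np.hypot(p[0],p[1]),p[2]);f=np.arctan2(p[1],p[0])
    return np.array([K[0,2]+K[0,0]*th*np.cos(f),K[1,2]+K[1,1]*th*np.sin(f)])
def wunproj(u,v,z,s):
    c=optics.camera_params("wrist");T=c["T_tool_cam"];K=c["mtx"]
    d=np.array([u-K[0,2],v-K[1,2]])/K[0,0];th=np.hypot(*d)
    r=np.array([*(d/th*np.sin(th)),np.cos(th)]) if th>0 else np.array([0,0,1.])
    r=s["eef_rot"]@T[:3,:3]@r;o=s["eef_rot"]@T[:3,3]+s["eef_pos"];o=s["eef_pos"]+s["eef_rot"]@T[:3,3]
    return o+r*(z-o[2])/r[2]
E
python3 - <<'E'
from h import *
for ph in (84,110,135,160,188.5):
  for k in (90,-90):
    a=np.radians(ph);q=ctrl.solve_ik([576+58*np.cos(a),-119+58*np.sin(a),85],R(ph+k));print(ph,k,None if q is None else np.round(q,2))
for z in(200,240):
  for k in (0,180):
    q=ctrl.solve_ik([640,-110,z],R(-81.5+k));print(z,k,None if q is None else np.round(q,2))
E
```

```text
84 90 None
84 -90 [-0.25  0.39  1.64 -0.    1.11 -0.15]
110 90 [-0.27  0.34  1.71 -0.    1.09  2.52]
110 -90 [-0.27  0.34  1.71 -0.    1.09 -0.62]
135 90 [-0.3   0.31  1.76 -0.    1.08  2.05]
135 -90 [-0.3   0.31  1.76 -0.    1.08 -1.09]
160 90 [-0.35  0.29  1.78 -0.    1.07  1.57]
160 -90 [-0.35  0.29  1.78 -0.    1.07 -1.57]
188.5 90 [-0.4   0.3   1.77 -0.    1.07  1.02]
188.5 -90 [-0.4   0.3   1.77 -0.    1.07 -2.12]
200 0 [-0.3   0.39  1.38 -0.    1.37  1.12]
200 180 [-0.3   0.39  1.38 -0.    1.37 -2.02]
240 0 [-0.3   0.36  1.34 -0.    1.44  1.12]
240 180 [-0.3   0.36  1.34 -0.    1.44 -2.02]
```

```bash
python3 - <<'E'
from h import *
ctrl.move_ptp([600,-115,240],R(-81.5))
s=sensors.read_state();p,d=optics.grab_frame("wrist")
np.savez("w1.npz",p=p,d=d,pos=s["eef_pos"],rot=s["eef_rot"])
cv2.imwrite("pics/w1.png",p[:,:,::-1])
c,a=np.array([576,-119]),np.radians(8.5)
print(s["t"],"pin",wproj([*(c+88*np.array([np.cos(a),np.sin(a)])),42],s),"post",wproj([581,-61.5,78],s),"notch",wproj([565.7,-203,54],s))
E
```

```text
2.8833 pin [326.12417333 139.01708393] post [259.49431611 229.74889925] notch [412.36828359 260.53814523]
```

View pics/w1.png

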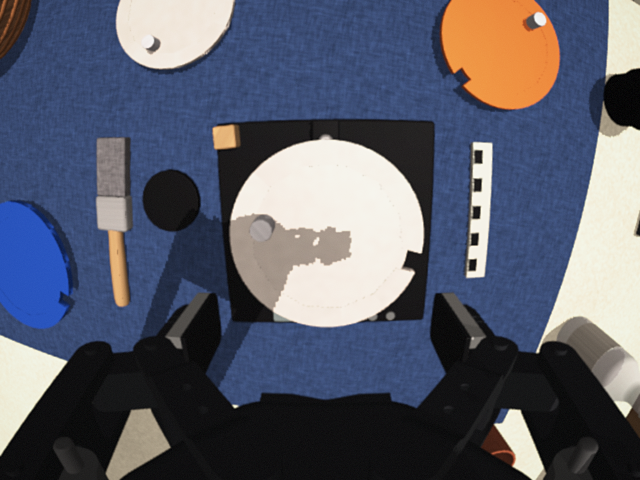

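Pin at (325,137), post (261,229), notch (412,260), cube (227,137): these match the predictions to within 2 px. I'll refine the numbers and then push.

```bash
cat >> h.py <<'E'
from scipy.optimize import least_squares
def platter(p,s,z):
    m=(p.min(2)>85).astype(np.uint8)&(np.ptp(p.astype(int),axis=2)<70)
    m=cv2.morphologyEx(m.astype(np.uint8),cv2.MORPH_OPEN,np.ones((3,3)))
    n,l,st,c=cv2.connectedComponentsWithStats(m,connectivity=4)
    cn=max(cv2.findContours((l==l[180,330]).astype(np.uint8),0,1)[0],key=cv2.contourArea)[:,0].astype(float)
    W=np.array([wunproj(u,v,z,s)[:2] for u,v in cn])
    f=least_squares(lambda q:np.hypot(*(W-q[:2]).T)-q[2],[*W.mean(0),90],loss="soft_l1",f_scale=1).x
    e=W-f[:2];r=np.hypot(*e.T);k=(r<f[2]-4)&(r>f[2]-16)
    n=e[k];a=np.degrees(np.arctan2(n[:,1],n[:,0]))
    return f,a
E
python3 - <<'E'
from h import *
w=np.load("w1.npz");s=dict(eef_pos=w["pos"],eef_rot=w["rot"])
f,a=platter(w["p"],s,54);print(f,"notch angles",np.round(a,1))
C=np.array([wunproj(*q,12,s)[:2] for q in((219,122),(434,122),(424,321),(233,322))])
print(C.mean(0),[np.degrees(np.arctan2(*(d[::-1]))) for d in(C[0]-C[3],C[1]-C[2],C[0]-C[1])])
print("pin",wunproj(325,137,42,s),"post",wunproj(261,229,78,s),"notch",wunproj(412,260,54,s))
E
```

```text
[ 573.86547707 -119.65185138   90.14436475] notch angles [-101.3 -101.5 -101.7 -101.3 -101.5 -101.7 -102.  -102.2 -102.5 -102.
 -101.3 -100.6  -99.7  -99.   -98.1  -97.4  -96.5  -95.8  -95.1  -94.3
  -93.5  -92.7  -92.   -91.3  -90.6  -89.7  -88.9  -88.8  -88.7  -89.4
  -89.3  -89.2  -89.8  -89.7  -89.6  -89.5]
[ 573.92006838 -121.30059125] [np.float64(8.72548382460943), np.float64(9.816810787189453), np.float64(98.65544350803032)]
pin [ 664.68629548 -104.7258503    42.        ] post [581.84206318 -62.71404743  78.        ] notch [ 566.17648087 -202.52263544   54.        ]
```

```bash
python3 - <<'E'
from h import *
c=np.array([574,-119.7])
def pose(ph,z):
    a=np.radians(ph);return [*(c+58*np.array([np.cos(a),np.sin(a)])),z],R(ph-90)
ctrl.gripper_to(44,20)
ctrl.move_ptp(*pose(84,130))
p,r=pose(84,84)
print("hit",ctrl.move_l(p,r,80,threshold=6))
ctrl.gripper_to(23.5,20)
s=sensors.read_state();print(s["t"],s["eef_pos"],s["grip_width"],s["grasp_force"],s["force"])
for ph in list(np.linspace(84,180,9)[1:])+[186,190]:
    p,r=pose(ph,84);h=ctrl.move_l(p,r,50 if ph<181 else 20,threshold=15)
    s=sensors.read_state();print(round(ph),h,round(s["t"],2),np.round(s["force"],1),round(float(s["grasp_force"]),1))
    if h:break
E
```

```text
hit False
5.6167 [580.4081734  -62.08003782  84.51293201] 23.326261277838903 0.0 [-0.23008901  0.47710095  0.31874942]
96 False 6.01 [-1.2 -0.   0. ] 0.0
108 False 6.4 [-0.4 -0.1  0. ] 0.0
120 False 6.79 [0.2 1.  1.7] 0.0
132 False 7.18 [-0.9  0.7  0.4] 0.0
144 False 7.58 [ 0.1 -0.1 -1. ] 0.0
156 False 7.97 [0.  0.1 0.4] 0.0
168 False 8.36 [ 0.1  0.2 -0.5] 0.0
180 False 8.75 [ 0.1  1.2 -0.4] 0.0
186 False 9.2 [-0.7 -0.  -0.1] 0.0
190 False 9.55 [-0.3 -0.  -0.2] 0.0
```

```bash
cat > look.py <<'E'
from h import *
import sys
z=float(sys.argv[2])
s=sensors.read_state();p,d=optics.grab_frame("wrist")
np.savez(sys.argv[1]+".npz",p=p,d=d,pos=s["eef_pos"],rot=s["eef_rot"])
f,a=platter(p,s,z);print(s["t"],f,"notch",np.round([a.min(),a.max()],1) if len(a) else a)
cv2.imwrite(f"pics/{sys.argv[1]}.png",cv2.resize(p[100:340,190:460,::-1],(675,600),interpolation=cv2.INTER_CUBIC))
E
python3 - <<'E'
from h import *
s=sensors.read_state();ctrl.gripper_to(32)
ctrl.move_l(s["eef_pos"]+[0,0,50],vel=100)
ctrl.move_ptp([600,-115,240],R(-81.5))
E
python3 look.py w2 54
```

```text
13.1833 [ 575.93182342 -119.06798165   88.74842487] notch [-145.2  163.2]
```

View pics/w2.png

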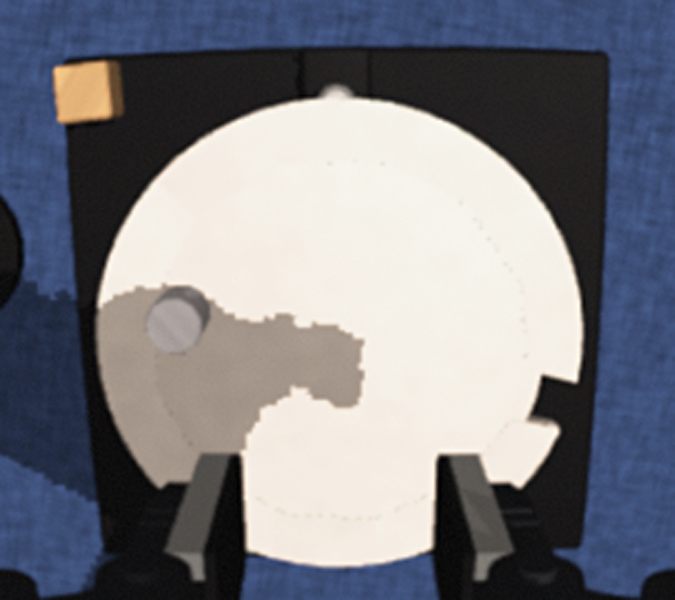

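The platter has not turned: the notch is still at crop (548,400) and the post at (175,322). The fingers must have passed over the post or missed it, so I'll check where the fingertips really are, using depth.

```bash
python3 - <<'E'
from h import *
s=sensors.read_state();w=np.load("w2.npz");d=w["d"]
c=optics.camera_params("wrist");T=c["T_tool_cam"];K=c["mtx"]
def tool(u,v):
    q=np.array([u-K[0,2],v-K[1,2]])/K[0,0];th=np.hypot(*q);r=np.array([*(q/th*np.sin(th)),np.cos(th)])
    return T[:3,:3]@(r*d[v,u]/r[2])+T[:3,3]
for u,v in((284,284),(280,290),(370,284),(374,290),(278,300),(376,300)):print(u,v,d[v,u],np.round(tool(u,v),1))
for n,u,v in(("post",260,229),("top",340,200),("base",420,150)):
    x=tool(u,v);print(n,np.round(s["eef_pos"]+s["eef_rot"]@x,1))
print(s["eef_pos"],s["grip_width"]);
for z in(5,15,25):print(z,wproj(s["eef_pos"]+s["eef_rot"]@[0,16,z],s))
E
```

```text
284 284 146.12656 [ 10.3 -15.6  -2.6]
280 290 140.43097 [ 10.3 -16.6  -8.5]
370 284 146.0749 [10.3 18.5 -2.7]
374 290 139.67882 [10.6 19.3 -9.3]
278 300 131.0939 [ 10.7 -16.2 -18.1]
376 300 131.84424 [ 10.4  19.  -17.5]
post [581.5 -62.9  78. ]
top [ 611.7 -127.2   54.5]
base [ 667.3 -201.5   11. ]
[ 599.87180125 -114.99893316  239.80727682] 32.19035217497746
5 [361.03461343 299.17479822]
15 [359.05775251 289.64638886]
25 [357.27490648 281.09552818]
```

```bash
python3 - <<'E'
from h import *
w=np.load("w2.npz");d=w["d"]
c=optics.camera_params("wrist");T=c["T_tool_cam"];K=c["mtx"]
def tool(u,v):
    q=np.array([u-K[0,2],v-K[1,2]])/K[0,0];th=np.hypot(*q);r=np.array([*(q/th*np.sin(th)),np.cos(th)])
    return T[:3,:3]@(r*d[v,u]/r[2])+T[:3,3]
for v in(276,280,281,282,283,286,290,300,310):print(v,*[np.round(tool(u,v)).astype(int) for u in(268,274,278,280,284,286,287)])
print(ctrl.tcp_to_tips, ctrl.solve_ik([430,-100,60],R(-81.5)))
E
```

```text
276 [-63 -53 187] [-63 -48 187] [-63 -44 186] [-63 -42 188] [-63 -38 188] [-63 -36 186] [-63 -35 187]
280 [-67 -54 187] [-67 -48 185] [-66 -44 185] [-67 -42 186] [-67 -38 186] [-67 -36 187] [-67 -35 186]
281 [-68 -54 187] [ 11 -20   0] [ 11 -18  -1] [ 11 -17   0] [ 11 -16   0] [ 11 -15   0] [-67 -35 186]
282 [-69 -54 185] [ 11 -20  -1] [ 11 -18  -1] [ 11 -17  -2] [ 10 -16  -1] [ 10 -15   0] [-69 -35 186]
283 [-70 -54 186] [ 10 -20  -1] [ 10 -18  -2] [ 10 -17  -1] [ 10 -16  -2] [ 10 -15  -1] [  8 -15   3]
286 [ 10 -22  -5] [ 11 -19  -6] [ 11 -18  -5] [ 10 -17  -5] [ 10 -15  -4] [  8 -15   0] [  7 -15   4]
290 [ 11 -21  -9] [ 10 -19  -8] [ 10 -17  -9] [ 10 -17  -9] [  9 -15  -5] [  7 -15  -2] [  68    1 -138]
300 [ 10 -20 -17] [ 10 -18 -17] [ 11 -16 -18] [ 11 -15 -18] [  7 -15 -10] [  3 -15  -2] [  1 -15   1]
310 [ 10 -19 -25] [ 11 -17 -26] [ 10 -15 -25] [  8 -15 -20] [  3 -15 -11] [ -1 -15  -3] [ -3 -15   0]
25.0 [-4.25013712e-01  1.63470097e-01  2.00809127e+00 -4.44089210e-16
  9.70031282e-01  9.97429628e-01]
```

Depth puts the real fingertips at tool z ≈ 0–4, not the stated 25, so they swept just over the post. I'll confirm with a light touch on bare mat, with the fingers both shut and at 23.5 mm.

```bash
python3 - <<'E'
from h import *
ctrl.gripper_to(23.5)
ctrl.move_ptp([400,-100,70],R(-81.5))
for o in(23.5,0):
    ctrl.gripper_to(o)
    ctrl.move_l([400,-100,34],vel=100,threshold=5)
    h=ctrl.move_l([400,-100,-8],vel=20,threshold=4)
    s=sensors.read_state();print(o,h,s["t"],s["eef_pos"],s["force"],s["grip_width"])
    ctrl.move_l([400,-100,50],vel=100)
E
```

```text
23.5 True 16.6167 [399.97140329 -99.9968527    4.43278202] [-0.89505265  1.12940226  5.35076024] 23.60469222054248
0 True 19.2667 [399.93481721 -99.96674347   4.44357909] [-0.85914119  0.44058469  5.68529564] -0.059183398491552096
```

The tips are actually 4.4 mm ahead of the TCP at both openings, so I'll repeat the push lower, with TCP z = 66.

```bash
python3 - <<'E'
from h import *
c=np.array([574,-119.7])
def pose(ph,z):
    a=np.radians(ph);return [*(c+58*np.array([np.cos(a),np.sin(a)])),z],R(ph-90)
ctrl.gripper_to(44,20)
ctrl.move_l([400,-100,110],vel=200)
ctrl.move_ptp(*pose(84,110))
p,r=pose(84,66)
h=ctrl.move_l(p,r,60,threshold=4);print("hit",h)
if not h:
  ctrl.gripper_to(23.5,20)
  s=sensors.read_state();print(s["t"],s["eef_pos"],s["grip_width"],s["grasp_force"],s["force"])
  for ph in list(np.linspace(84,180,9)[1:])+[186,190]:
    p,r=pose(ph,66);h=ctrl.move_l(p,r,50 if ph<181 else 20,threshold=12)
    s=sensors.read_state();print(round(ph),h,round(s["t"],2),np.round(s["force"],1),round(float(s["grasp_force"]),1))
    if h:break
  else:
    ctrl.gripper_to(32);ctrl.move_l(np.array(p)+[0,0,50],vel=100)
    ctrl.move_ptp([610,-114,240],R(-81.5))
E
python3 look.py w3 54
```

```text
hit False
23.075 [580.26050718 -62.0587631   66.32946045] 23.57785124154386 0.0 [-0.5125985   1.19507919  0.6330572 ]
96 False 23.47 [ 1.  -0.6 -0.3] 0.3
108 False 23.86 [ 1.5 -0.1 -0. ] 0.4
120 False 24.25 [0.6 0.1 0.2] 0.4
132 False 24.64 [ 0.   1.2 -0.4] 0.3
144 False 25.03 [ 0.  -0.2 -0. ] 0.0
156 False 25.43 [-0.3 -0.4  0.3] 0.0
168 False 25.82 [0.2 0.4 0.2] 0.0
180 False 26.21 [ 0.3 -0.1 -0. ] 0.0
186 False 26.66 [0.7 2.6 0.3] 1.4
190 False 27.01 [0.5 2.4 0.1] 0.9
30.65 [ 575.87982276 -120.66687625   88.99094454] notch [-145.8  161.9]
```

View pics/w3.png

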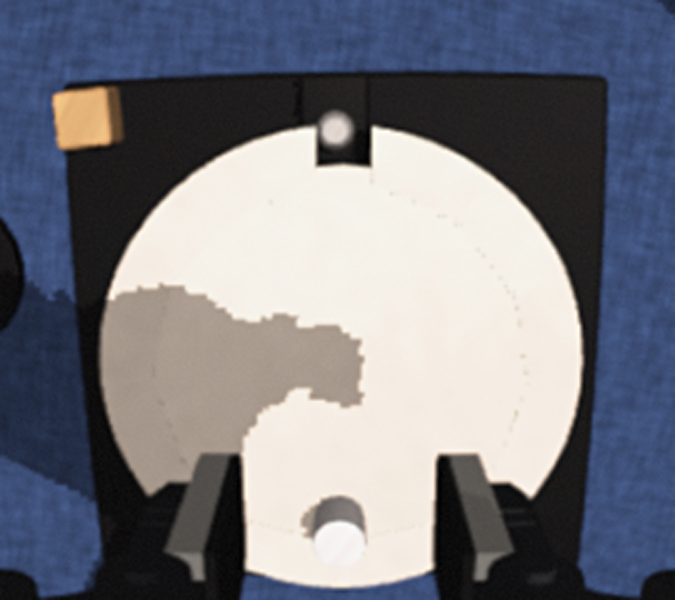

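The platter turned. The notch (crop 317–371, centre 344) is about 3 mm clockwise of the pin (centre ~336), so it needs roughly 2° more. I'll compute it exactly and nudge again.

```bash
cat > meas.py <<'E'
from h import *
import sys
w=np.load(sys.argv[1]+".npz");s=dict(eef_pos=w["pos"],eef_rot=w["rot"]);g=w["p"].min(2).astype(float)
c=np.array([575,-120]);ang=lambda u,v,z:np.degrees(np.arctan2(*(wunproj(u,v,z,s)[:2]-c)[::-1]))
def cross(v,lo,hi,th):
    x=np.arange(lo,hi);r=g[v,lo:hi];k=np.where((r[:-1]-th)*(r[1:]-th)<0)[0];return x[k]+(th-r[k])/(r[k+1]-r[k])
for v in range(148,168,2):
    print(v,np.round(cross(v,305,350,110),1),np.round(cross(v,305,350,60),1))
E
python3 meas.py w3; python3 - <<'E'
from h import *
w=np.load("w3.npz");s=dict(eef_pos=w["pos"],eef_rot=w["rot"])
U=lambda cu,cv,z:wunproj(190+(cu+.5)/2.5-.5,100+(cv+.5)/2.5-.5,z,s)[:2]
c=np.array([574.8,-120.2])
for n,q in(("pin",U(336,130,42)),("nl",U(317,148,54)),("nr",U(371,148,54)),("post",U(340,541,78))):
    e=q-c;print(n,q,np.hypot(*e),np.degrees(np.arctan2(e[1],e[0])))
E
```

```text
148 [318.4 329.2] [316.9 330.7]
150 [315.5 317.8 330.  338.7 340.3] [309.7 331.3 338.  342. ]
152 [316.8 317.5 330.2 338. ] [331.3 337.5]
154 [316.5 318.1 329.5 338. ] [330.8 337.5]
156 [316.3 319.3 327.9 338. ] [316.9 317.7 329.8 337.5]
158 [316.2 338. ] [316.8 319.9 327.6 337.5]
160 [316.2 337.9] [316.7 337.4]
162 [316.2 337.9] [316.8 337.4]
164 [316.2 337.9] [316.7 337.4]
166 [335.4 337.4] []
pin [ 661.08681803 -106.01959644] 87.44426116218409 9.33258624406525
nl [ 654.49268245 -100.38072746] 82.12019970627821 13.965917492308614
nr [ 657.28690467 -118.9008851 ] 82.49713414620797 0.9022965258720091
post [ 518.93931718 -128.8095586 ] 56.52026525876122 -171.23820016625604
```

```bash
python3 - <<'E'
from h import *
c=np.array([574,-119.7])
def pose(ph,z):
    a=np.radians(ph);return [*(c+58*np.array([np.cos(a),np.sin(a)])),z],R(ph-90)
ctrl.move_ptp(*pose(189,110))
p,r=pose(189,66);h=ctrl.move_l(p,r,80,threshold=4);print(h)
if not h:
  ctrl.gripper_to(23.5,20)
  for ph in(190,191.9):
    p,r=pose(ph,66);print(ctrl.move_l(p,r,12,threshold=12))
  ctrl.gripper_to(32);ctrl.move_l(np.array(p)+[0,0,50],vel=120)
  ctrl.move_ptp([610,-114,240],R(-81.5))
E
python3 look.py w4 54; python3 meas.py w4
```

```text
False
False
False
38.5167 [ 575.83942946 -120.72839836   89.00767352] notch [-145.9  161.9]
148 [318.4 329.2] [317.  330.7]
150 [317.7 330.  336.4 340.1] [309.4 314.3 316.4 331.3 335.6 341.9]
152 [314.3 317.6 330.1 335.7] [314.8 316.3 331.2 335.2]
154 [314.2 318.  329.5 335.7] [314.7 316.7 330.7 335.2]
156 [314.3 319.3 327.9 335.7] [314.9 317.7 329.7 335.3]
158 [314.3 335.7] [314.8 319.8 327.5 335.3]
160 [314.2 335.7] [314.9 335.3]
162 [314.3 335.7] [314.9 335.3]
164 [314.2 335.8] [314.8 335.3]
166 [314.8 316.7] []
```

The notch is now within about 1 mm of the pin (play is 3 mm). Next I press at the centre with the fingers shut.

```bash
python3 - <<'E'
from h import *
c=[574.9,-120.2]
ctrl.gripper_to(0,20)
ctrl.move_ptp([*c,75],R(-81.5))
h=ctrl.move_l([*c,43],vel=14,threshold=22)
s=sensors.read_state();print(h,s["t"],s["eef_pos"],s["force"])
if h:
    ctrl.hold(0.2);print(sensors.read_state()["force"])
ctrl.move_l([*c,75],vel=80)
ctrl.move_ptp([610,-114,240],R(-81.5))
E
python3 look.py w5 42; python3 - <<'E'
from h import *
w=np.load("w5.npz");s=dict(eef_pos=w["pos"],eef_rot=w["rot"]);d=w["d"]
c=optics.camera_params("wrist");T=c["T_tool_cam"];K=c["mtx"]
for u,v in((340,180),(270,220),(380,220),(290,180),(370,180),(340,230)):
    q=np.array([u-K[0,2],v-K[1,2]])/K[0,0];th=np.hypot(*q);r=np.array([*(q/th*np.sin(th)),np.cos(th)])
    print(np.round(s["eef_pos"]+s["eef_rot"]@(T[:3,:3]@(r*np.median(d[v-3:v+4,u-3:u+4])/r[2])+T[:3,3]),1))
E
```

```text
False 42.125 [ 574.98876702 -120.21389998   46.33968861] [-8.39014652  2.6345409  19.73001006]
43.3917 [ 575.36381817 -120.65065332   89.29771653] notch [-145.   160.3]
[ 636.8 -123.7   41.4]
[590.4 -65.   41.5]
[ 605.6 -166.5   41.6]
[630.2 -78.8  41.6]
[ 641.1 -150.7   41.9]
[ 590.6 -131.1   41.8]
```

View pics/w5.png

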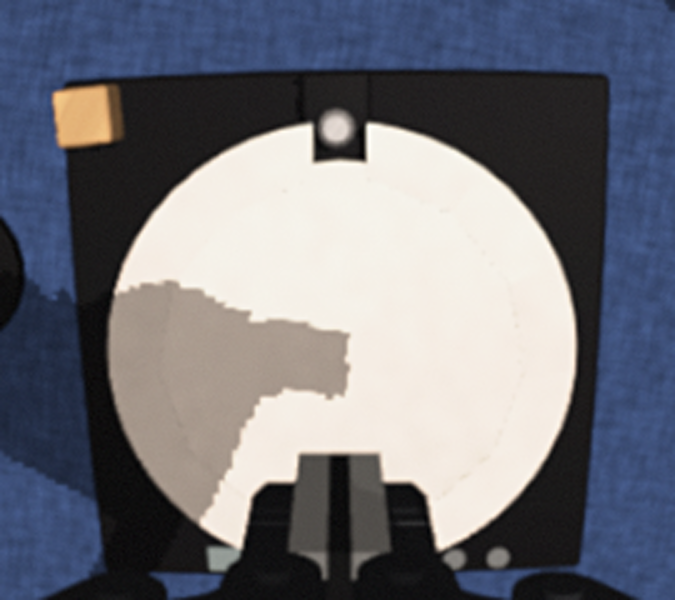

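The pin is inside the notch (crop 337,128), and the platter top reads about 42 mm at all six points, level and fully home. The hand is clear, so I'm handing in.

```bash
python3 -c "
from plant import ctrl;print(ctrl.finish_job())"
```

```text
the job is handed in; nothing more can be done
None
```

The platter's notch is over the drive pin and it is pressed fully home and level (top face about 42 mm), the hand is clear, and the job was handed in at about 43 s; the first push missed because the real fingertips sit 4.4 mm ahead of the TCP, not the stated 25 mm.

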